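# Find the release notch by feel and rock the gauge bin forward

### The arm

A 6-joint arm with a two-finger parallel gripper is mounted at the origin on the work surface. World frame = base frame: x ahead of the robot, y to its left, z up, the work surface at z = 0. Lengths are in m, angles in rad, forces in N, time in s.
With the tool pointing down it reaches from about 0.4 to 0.925 m from the base axis. Payload 12.5 kg.
Tool frame: the origin (TCP) lies midway between the tips of the shut fingers; the grasp point (between the pads) lies behind it (manip.tcp_to_grasp is the z of the grasp point in the tool frame, in m); z points along the fingers, y is the direction in which the jaws open and shut (so a half turn about z gives the same grasp; the last joint's range is limited). The gripper opens to 95 mm and grips with 3 to 60 N. Pads are 20 mm wide; open, the fingers measure 119 mm over their backs; the gripper's body (75 mm by 180 mm) begins 59 mm behind the grasp point.
Start: joints at [1.064, 0.491, 1.559, -0, 1.092, -0.106], TCP at [0.244, 0.575, 0.215] pointing down, gripper open.
Joint ranges: [-3.1, 3.1], [-0.84, 2.19], [0.05, 2.79], [-1.13, 4.28], [0.06, 2.93], [-2.69, 2.69]. Speed limits (rad/s): [2.22, 2.22, 2.79, 3.14, 3.14, 3.14].

### API

Orientations are given as a unit quaternion [w, x, y, z].
In Python, from cell import manip gives the robot as it stands.
- The arm moves only by the tool play_rows, never from a script. Its argument "deltas" is a list of rows, each a list of 7 numbers: the shift along the tool's x, y, z each as a share of 0.03 m, from -1 to 1, then the turn, a rotation vector about the tool's x, y, z each as a share of 10 degrees, from -1 to 1, then the opening, from 0 (shut) to 1 (fully open). In form: [[x, y, z, wx, wy, wz, hand], ...]. A call has 1 to 5 rows; each row shifts and turns the commanded pose from where the row before left it, along the tool's axes as they then stand; what a row does not reach is not made up. A row lasts 1/8 s, in which the tool goes at most 62.5 mm and 10.7 degrees, less where a joint would pass 70% of its speed; a pose out of reach is approached as far as the arm can. A call with a number of a shift or a turn outside -1 to 1 is refused whole. A call with a gripper value outside its range is refused whole. The fingers move at their own pace and stop on an object; "squeeze" is the grip in N (left out, the last holds). Time passes only in rows, so rows that do not move let the fingers close. It gives the time, the measured TCP pose, the force and the opening at its end, in the units of the state.
- manip.state(): the state, without advancing time (a new reading comes with each control period).
- manip.grab_frame(name): name is "scene" or "side" or "wrist"; returns the picture (480x640x3 uint8, red, green, blue); there is no depth.
- manip.get_calibration(name): a dict with "fov_y" (degrees; the focal length in pixels is half the picture's height over the tangent of half this angle, whatever the lens; pixels are square), "cx", "cy" (the principal point, pixels), "pose" (4x4, takes a point from camera to world coordinates). Camera axes: x right, y up, looking along -z (the intrinsics and any distortion apply to the point x, -y, -z); pixel columns grow to the right and rows downward; lengths in m; the calibration is good to about 2 mm. A picture is of the moment at which its call begins: read the wrist's pose just before it. get_calibration takes no time and is no camera call; for the wrist camera it gives the pose at the moment of the call.
- manip.close_job(): hands the job in, once; it reports no verdict.
Trained networks look in the newest picture that a camera, given by its name, has taken for a name from the list of things; names that differ only in an ending like _2 or _b are one class to them, and where a whole thing is asked for, a point or a joint stands for the part that bears it (a point fixed in the world has none). Each returns a list of dicts, best first, with "confidence" (0 to 1); they miss things now and then, are a little off and sometimes report something else, mostly with a low value. They report only what shows in the picture. A call takes as long as a camera call.
- manip.recognise(camera, label): "bbox" ([left, top, width, height] in pixels, round what is visible of it).
- manip.masks_of(camera, label): "pixels" (480x640 bool, what is visible of it) and "bbox" ([left, top, width, height] in pixels, round what is visible of it).
- manip.pinpoint(camera, label): "uv" ([column, row] in pixels: a listed point, or the origin of a listed thing).
The state is a dict: "time_s": time; "q": joint angles; "joint_vel": joint speeds; "effort": joint torques, N m; "tcp_pos": TCP position; "tcp_rot": TCP orientation; "wrist_force": force on the tool from outside, world axes, zero at the start; "wrist_torque": the same for the moment, N m; "width": finger opening in m.
Only numpy, scipy, OpenCV 4.12 (cv2) and the standard library are available. Lean on these libraries where they do the work, as an engineer would, in place of code of your own. Each camera call takes 0.05 s, during which the arm holds its last target.

### The job

Starting beside the left-hand thumb-screw stop, feel your way with a fingertip along the top edge of the steel bar in front of the tilting bin until you come to the release notch, then press the key inside the notch fully down so that the bin rocks forward, and take the hand away. Work the bin only through its key: do not push the bin itself, and leave the gauges and other loose tools lying where they are.

Things in the scene. Friction and masses are not known exactly. Their poses are not given: they have to be found in the camera images.
- station: Fixed stand of the bin: dark steel base plate 285 x 380 x 10 mm. Origin: on the bench under the middle of the span between the two stops; x points away from the robot (to the bin), y left along the bar, z up. Bronze stops at y = +175 and -175 mm: blocks 46 (x) x 30 (y) mm, 82 mm high, with thumb-screws up to 97 mm. A fixed rigid steel bar, 22 mm wide, lies along y through both.
- left_end (a point): Middle of the bar's flat top edge where it meets the inner face of the left-hand stop (station x = 0, y = +160 mm, 70 mm above the bench). Feeling starts within 7 cm of here. The bar's ends stick out past the stops by up to 115 mm.
- right_end (a point): The same at the right-hand stop (y = -160 mm). Between the stops the edge is level but for one notch, 46 mm long and open to front and back, that takes closed fingertips. Its middle lies anywhere from y = +20 to -110 mm (station frame), new each time and not reported: feel for it (seen from above it is a recess in the bar).
- key (a joint): Travel of the release key, m: 0 = up, 0.010 = fully down. A flat steel block 42 (along the bar) x 20 mm on the floor of the notch, its top 10 mm below the bar's top edge when up, 20 mm when down. No spring: it slides straight down against a drag of about 5 N and stays where left. Linked to the bin: 1 mm rocks it 0.03 rad.
- bin (a joint): Forward rock of the bin about its level pivot (150 mm behind the bar, 68 mm above the bench), rad: 0 = level, about 0.30 = fully rocked forward towards the robot.
- bin_floor (a point): Open steel bin 150 x 240 x 60 mm with 3 mm walls holding gauge pins and discs, between two cheeks of the stand. The point: centre of its underside, 40 mm above the bench when level; front wall 75 mm behind the bar's middle, rim 100 mm above the bench. Not to be touched.
- plug_gauge: Loose matte steel plug gauge lying on the bench in front of the bar, 140 mm long, 22 mm thick at its thick end. Origin: under its middle; x runs along it. To be left alone.
- ring_gauge: Loose steel ring gauge lying flat in front of the bar, 52 mm across, 18 mm high. Origin: centre of its underside. To be left alone.
- caliper: Loose caliper lying flat to the left, 230 mm long, 13 mm high. Origin: on the bench under the middle of its beam. To be left alone.

How it is judged:
On the way, in this order (a step that is already met when the one before it is completed fails the run):
1. a fingertip touches the bar's top edge beside the left-hand stop (within 75 mm of it) (contact force between the fingers and anything else above 0.5 N and y of the grasp point in the frame of station between 0.085 and 0.17 m and x of the grasp point in the frame of station between -0.04 and 0.04 m and z of the grasp point in the frame of station between 0.06 and 0.14 m), for 0.05 s.
2. feeling its way to the right, the fingertip touches the edge 78 to 120 mm from that stop, before the notch (contact force between the fingers and anything else above 0.5 N and y of the grasp point in the frame of station between 0.04 and 0.082 m and x of the grasp point in the frame of station between -0.04 and 0.04 m and z of the grasp point in the frame of station between 0.06 and 0.14 m), for 0.05 s.
3. the key in the notch is pressed fully down (8 mm or more of its 10 mm) and the bin has rocked forward (value of joint key above 0.008 m and value of joint bin above 0.23 rad), for 0.1 s.
At the end, for the whole second after the job is handed in: The key stays at least 8 mm down (of 10 mm) and the bin stays rocked forward by at least 0.23 rad, at rest (all of step 3 and velocity of joint bin between -0.05 and 0.05 rad/s); the robot touches nothing.
It fails at once if the bin itself is touched or pushed by the hand or arm (contact force between any of the arm, the fingers and bin above 1 N).
It fails at once if a loose gauge or tool is lifted, carried or pushed more than 15 mm (distance of any of plug_gauge, ring_gauge, caliper from where it was at the start of the episode above 0.015 m).
It also fails if it takes over 58 s, if anything falls off the work surface, if the arm or the gripper's body presses on something with over 40 N, if the wrist force passes 120 N, or if a joint passes its speed limit or range.

## Working session

There is one attempt and no reset: what is moved stays moved. The work goes in short steps, Python scripts to look and compute and a tool call to move; the robot and the scene stay as the last step left them, time stands still between calls to the robot, and variables do not carry over. Pictures are saved under pics/ and viewed, and the job is handed in when it is done.

Besides the shell and the picture viewer there is one more tool, called as a command line: name --pt "numbers of a row" for each row, then --argument value for the rest. play_rows: Moves the arm, as the interface text tells. Its arguments: {"type":"object","properties":{"deltas":{"type":"array","items":{"type":"array","items":{"type":"number","minimum":-1,"maximum":1}}},"squeeze":{"type":"number"}},"required":["deltas"]}

```bash
mkdir -p pics; ls; python3 - <<'E'
from cell import manip
import cv2
s=manip.state();print(s, manip.tcp_to_grasp)
for n in ("scene","side","wrist"):
    im=manip.grab_frame(n);cv2.imwrite(f"pics/{n}0.png",im[:,:,::-1])
    c=manip.get_calibration(n);print(n,c)
    for l in ("left_end","right_end","station"):
        r=manip.pinpoint(n,l);print(l,[(x['uv'],round(x['confidence'],2)) for x in r[:2]])
print(manip.state()['time_s'])
E
```

```text
pics
{'time_s': 0.0, 'q': array([ 1.06440622e+00,  4.91526201e-01,  1.55947967e+00, -2.93371477e-05,
        1.09170813e+00, -1.05591383e-01]), 'joint_vel': array([-0.00023345,  0.00091798, -0.00129352, -0.00027926,  0.00010198,
       -0.00035285]), 'effort': array([ 4.98830577e-04, -6.12638783e+01, -2.58183324e+01,  6.93114032e-02,
        4.81494970e-02, -7.32671924e-05]), 'tcp_pos': array([0.24369878, 0.57524581, 0.21407207]), 'tcp_rot': array([-1.56486961e-04,  1.99054053e-01,  9.79988352e-01, -5.38548532e-04]), 'wrist_force': array([0.48495322, 0.03825633, 0.89824834]), 'wrist_torque': array([ 0.01799947,  0.03124228, -0.0092697 ]), 'width': 0.0950559131380935} -0.0188
scene {'fov_y': 49.0711030800522, 'cx': 322.7739933154223, 'cy': 238.20121792304258, 'pose': array([[-0.18869901, -0.56311703,  0.80454453,  1.2582712 ],
       [ 0.98201242, -0.10264943,  0.15847617,  0.29204951],
       [-0.00665459,  0.81997701,  0.57235777,  0.57854944],
       [ 0.        ,  0.        ,  0.        ,  1.        ]])}
left_end [([371.7, 224.4], 0.8)]
right_end [([196.8, 213.5], 0.66)]
station [
[... 312 characters left out ...]
.73661414],
       [ 0.        ,  0.        ,  0.        ,  1.        ]])}
left_end [([291.6, 204.1], 0.85), ([245.8, 344.5], 0.66)]
right_end [([303.0, 346.8], 0.66), ([282.9, 162.5], 0.59)]
station [([293.4, 289.2], 0.98)]
wrist {'fov_y': 69.93386216615895, 'cx': 319.54246740082397, 'cy': 233.3854618231054, 'pose': array([[ 3.90233996e-01, -8.94116231e-01, -2.19712526e-01,
         1.83680064e-01],
       [ 9.20715713e-01,  3.78974626e-01,  9.30634595e-02,
         6.01794931e-01],
       [ 5.59230239e-05, -2.38609301e-01,  9.71115646e-01,
         3.85209301e-01],
       [ 0.00000000e+00,  0.00000000e+00,  0.00000000e+00,
         1.00000000e+00]])}
left_end []
right_end []
station []
0.6
```

View pics/scene0.png

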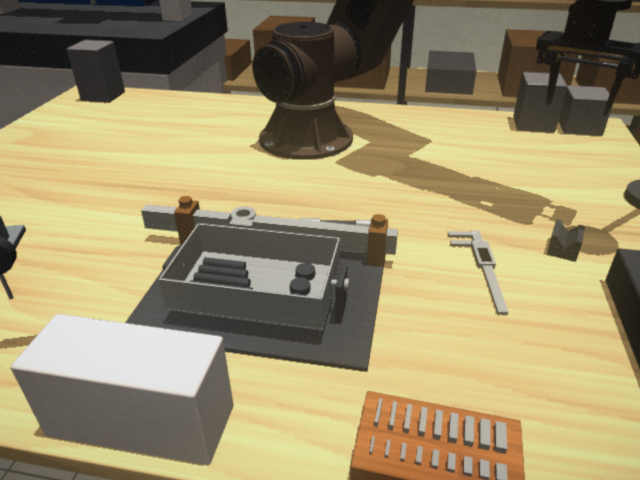

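View pics/side0.png

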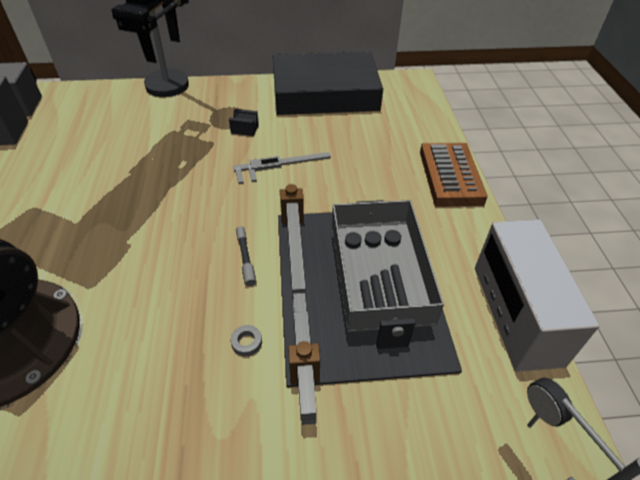

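View pics/wrist0.png

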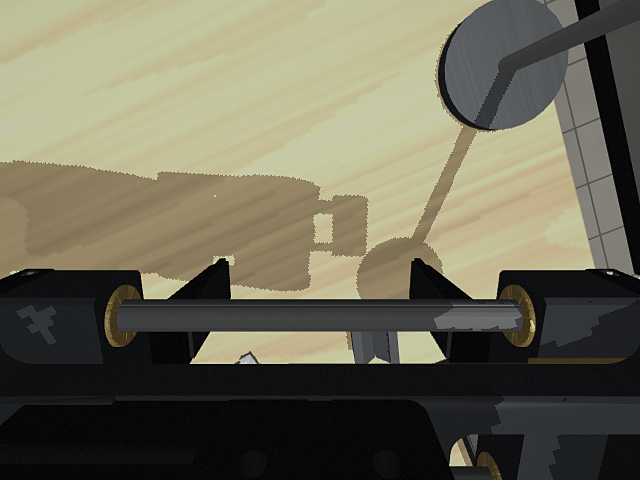

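```bash
cat > h.py <<'E'
import numpy as np
def ray(c,uv):
    f=240/np.tan(np.radians(c['fov_y']/2)); d=np.array([(uv[0]-c['cx'])/f,-(uv[1]-c['cy'])/f,-1])
    P=c['pose']; return P[:3,3],P[:3,:3]@d
def at_z(c,uv,z):
    o,d=ray(c,uv); return o+d*(z-o[2])/d[2]
def tri(obs):
    A=np.zeros((3,3));b=np.zeros(3)
    for c,uv in obs:
        o,d=ray(c,uv);d=d/np.linalg.norm(d);M=np.eye(3)-np.outer(d,d);A+=M;b+=M@o
    return np.linalg.solve(A,b)
def proj(c,p):
    f=240/np.tan(np.radians(c['fov_y']/2)); P=c['pose']; q=P[:3,:3].T@(np.array(p)-P[:3,3])
    return [c['cx']+f*q[0]/-q[2], c['cy']-f*q[1]/-q[2]]
E
python3 - <<'E'
from cell import manip
from h import *
S=manip.get_calibration("scene");D=manip.get_calibration("side")
np.set_printoptions(precision=4,suppress=True)
for n,a,b,z in (("L",[371.7,224.4],[291.6,204.1],.07),("R",[196.8,213.5],[303,346.8],.07),("st",[280.4,251.4],[293.4,289.2],0)):
    print(n,at_z(S,a,z),at_z(D,b,z),tri([(S,a),(D,b)]))
E
```

```text
L [0.4865 0.2277 0.07  ] [0.5023 0.2198 0.07  ] [0.4994 0.2247 0.0728]
R [ 0.5075 -0.0888  0.07  ] [ 0.503  -0.0943  0.07  ] [ 0.5028 -0.0918  0.0664]
st [0.5012 0.0625 0.    ] [0.4955 0.0658 0.    ] [ 0.4971  0.0635 -0.0007]
```

The scene view shows the bin and bar, with the left stop near (377,240) and the right stop near (187,220). The side view shows the bar running from (291,200) to (304,360), with a change of shade near (299,292). I'll zoom in on that.

```bash
python3 - <<'E'
import cv2
im=cv2.imread("pics/side0.png");cv2.imwrite("pics/side0z.png",cv2.resize(im[170:430,220:350],None,fx=2.3,fy=2.3,interpolation=cv2.INTER_CUBIC)) 
a=cv2.imread("pics/side0.png")[250:400,240:360];cv2.imwrite("pics/side0y.png",cv2.resize(a,None,fx=4,fy=4,interpolation=cv2.INTER_CUBIC)) 
E
```

```text
(no output)
```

View pics/side0z.png

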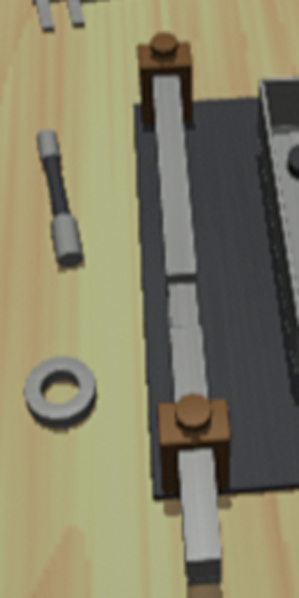

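View pics/side0y.png

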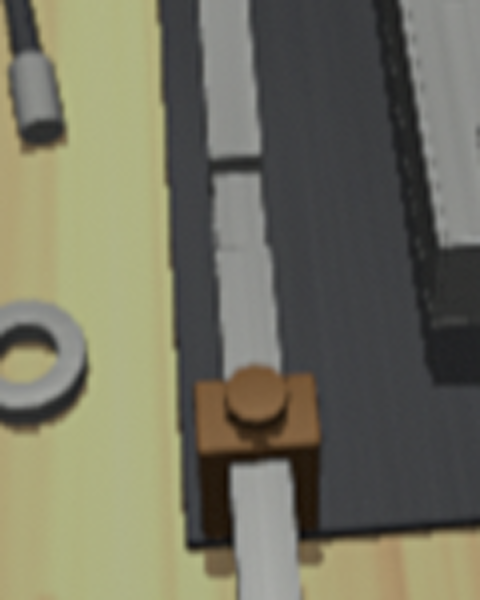

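```bash
python3 - <<'E'
from cell import manip
from h import *
D=manip.get_calibration("side");S=manip.get_calibration("scene")
np.set_printoptions(precision=4,suppress=True)
for n,uv,z in (("plate near",[287.5,386],.01),("plate far",[279.6,215.7],.01),("notchL",[298.5,289],.07),("notchR",[301,312],.07),
 ("bar L at stop",[220+167/2.3,170+76/2.3],.07),("barRout tip",[220+202/2.3,170+562/2.3],.07),("screwR",[304,347],.097),("screwL",[220+163/2.3,170+42/2.3],.097),
 ("stopR tl",[240+197/4,250+382/4],.082),("stopR tr",[240+317/4,250+375/4],.082),("stopR bl",[240+202/4,250+452/4],.082),("stopR br",[240+320/4,250+445/4],.082),
 ("stopL tl",[220+138/2.3,170+46/2.3],.082),("stopL br",[220+190/2.3,170+70/2.3],.082),("bin fl",[439,307],.1),("bin fr",[350,322],.1)):
    print(n,at_z(D,uv,z))
for n,uv,z in(("screwL",[378,217],.097),("screwR",[186,200],.097)): print(n,at_z(S,uv,z))
for n in("scene","side"):
  c=S if n=="scene" else D
  for l in ("plug_gauge","ring_gauge","caliper","key"):
    r=manip.pinpoint(n,l)
    print(n,l,[(x['uv'],round(x['confidence'],2),at_z(c,x['uv'],.06 if l=="key" else 0)) for x in r[:2]])
E
```

```text
plate near [ 0.4758 -0.127   0.01  ]
plate far [0.4771 0.2491 0.01  ]
notchL [0.503  0.0145 0.07  ]
notchR [ 0.5041 -0.0313  0.07  ]
bar L at stop [0.5044 0.2226 0.07  ]
barRout tip [ 0.5025 -0.1991  0.07  ]
screwR [ 0.5037 -0.11    0.097 ]
screwL [0.5024 0.2361 0.097 ]
stopR tl [ 0.4823 -0.0972  0.082 ]
stopR tr [ 0.5274 -0.098   0.082 ]
stopR bl [ 0.4827 -0.126   0.082 ]
stopR br [ 0.5259 -0.1269  0.082 ]
stopL tl [0.4812 0.2492 0.082 ]
stopL br [0.5237 0.2159 0.082 ]
bin fl [ 0.7185 -0.0595  0.1   ]
bin fr [ 0.5762 -0.0751  0.1   ]
screwL [0.5029 0.239  0.097 ]
screwR [ 0.5079 -0.105   0.097 ]
scene plug_gauge [([337.1, 230.4], 0.78, array([0.4137, 0.1545, 0.    ]))]
scene ring_gauge [([239.7, 219.8], 0.73, array([ 0.4112, -0.0462,  0.    ]))]
scene caliper [([490.3, 270.8], 0.93, array([0.4906, 0.4408, 0.    ]))]Traceback (most recent call last):
  File "<stdin>", line 14, in <module>
ValueError: it knows: bin_floor, caliper, left_end, plug_gauge, right_end, ring_gauge, station
```

The station origin comes out at about (0.504, 0.0635) with yaw near 0. The notch edges are at y = 0.0145 and -0.031, which is 46 mm wide as stated, so its middle is at about y = -0.0085. I'll turn the jaws along the bar, shut them and go over.

play_rows --pt "0 0 0 0 0 -0.765 0" --pt "0 0 0 0 0 -0.765 0" --pt "0 0 0 0 0 -0.765 0" --pt "-0.7 -1 0 0 0 0 0" --pt "-0.7 -1 0 0 0 0 0" --squeeze 10

```text
time_s: 1.38
tcp_pos: [0.286, 0.5149, 0.2146]
tcp_rot: [0.0, -0.0, 1.0, 0.0]
wrist_force: [1.8, 0.2, 0.3]
width: 0.0506
```

play_rows --pt "-0.7 -1 0 0 0 0 0" --pt "-0.7 -1 0 0 0 0 0" --pt "-0.7 -1 0 0 0 0 0" --pt "-0.7 -1 0 0 0 0 0" --pt "-0.7 -1 0 0 0 0 0"

```text
time_s: 2.0
tcp_pos: [0.3914, 0.3645, 0.2148]
tcp_rot: [0.0, 0.0, 1.0, 0.0]
wrist_force: [1.4, 0.4, -0.3]
width: 0.0022
```

play_rows --pt "-0.7 -1 0 0 0 0 0" --pt "-0.7 -1 0 0 0 0 0" --pt "-0.7 -1 0 0 0 0 0" --pt "-0.7 -1 0 0 0 0 0" --pt "-0.7 -1 0 0 0 0 0"

```text
time_s: 2.62
tcp_pos: [0.4964, 0.2144, 0.2148]
tcp_rot: [0.0, 0.0, 1.0, 0.0]
wrist_force: [0.8, -0.8, 0.3]
width: 0.0001
```

```bash
python3 - <<'E'
from cell import manip
s=manip.state();print({k:s[k].round(4) if hasattr(s[k],'round') else s[k] for k in('time_s','q','tcp_pos','tcp_rot','wrist_force','width')})
E
```

```text
{'time_s': 2.625, 'q': array([ 2.8550e-01,  3.7120e-01,  1.7659e+00,  1.0000e-04,  1.0041e+00,
       -1.2851e+00]), 'tcp_pos': array([0.4964, 0.2144, 0.2148]), 'tcp_rot': array([2.e-04, 1.e-04, 1.e+00, 1.e-04]), 'wrist_force': array([ 0.8324, -0.8072,  0.2949]), 'width': 0.00013659499702702325}
```

play_rows --pt "-0.25 -0.8 0 0 0 0 0" --pt "0 0 1 0 0 0 0" --pt "0 0 1 0 0 0 0" --pt "0 0 1 0 0 0 0" --pt "0 0 1 0 0 0 0"

```text
time_s: 3.25
tcp_pos: [0.5033, 0.1914, 0.0939]
tcp_rot: [0.0, 0.0, 1.0, 0.0]
wrist_force: [0.4, -0.5, 0.5]
width: 0.0006
```

```bash
python3 - <<'E'
from cell import manip
import cv2
for n in("side","wrist","scene"):
    im=manip.grab_frame(n)[:,:,::-1];
    if n=="side": im=cv2.resize(im[140:400,200:480],None,fx=2.2,fy=2.2)
    cv2.imwrite(f"pics/{n}1.png",im)
E
```

```text
(no output)
```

View pics/side1.png

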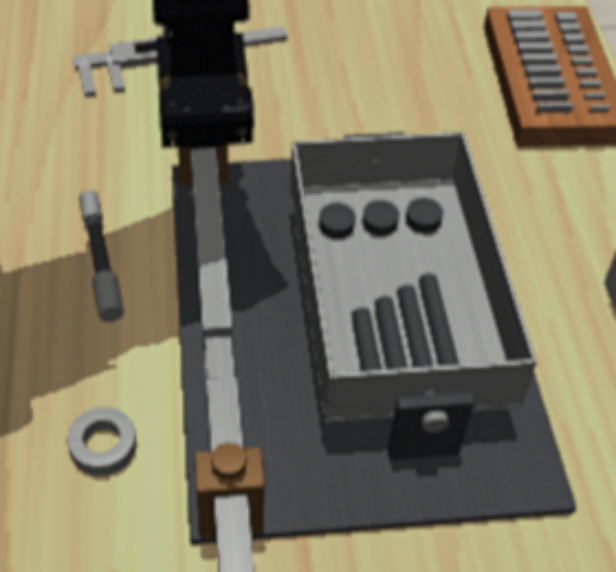

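View pics/wrist1.png

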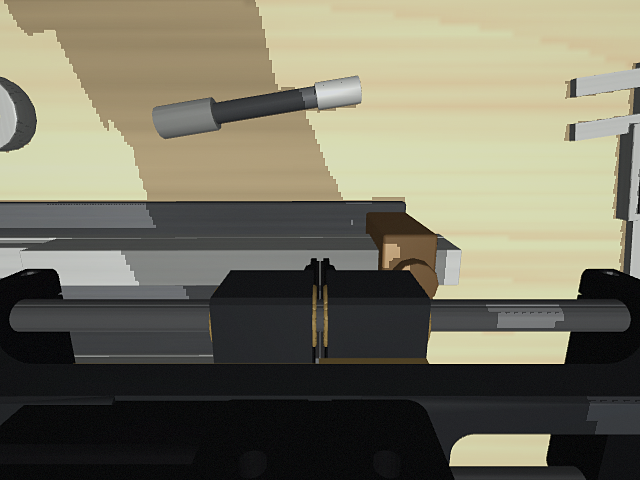

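View pics/scene1.png

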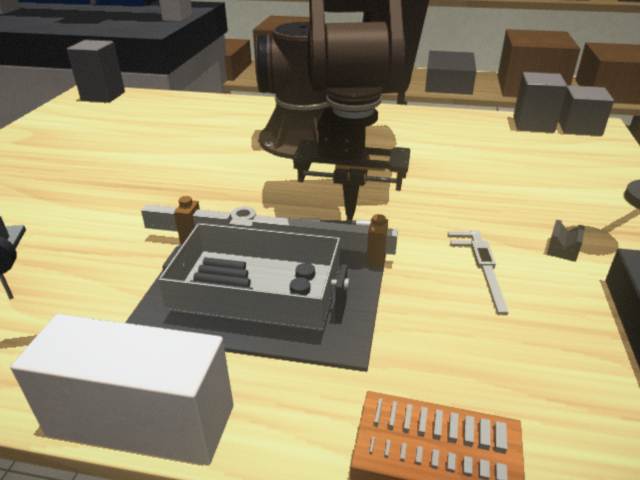

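The fingertips are over the bar, just inside the left stop: scene (351,222), wrist (320,265). Next I go down gently until they touch.

play_rows --pt "0 0 0.5 0 0 0 0" --pt "0 0 0.1 0 0 0 0" --pt "0 0 0.05 0 0 0 0" --pt "0 0 0 0 0 0 0"

```text
time_s: 3.9
tcp_pos: [0.5034, 0.1915, 0.0754]
tcp_rot: [0.0, 0.0, 1.0, 0.0]
wrist_force: [-0.2, -0.8, 0.4]
width: 0.0008
```

play_rows --pt "0 0 0.05 0 0 0 0" --pt "0 0 0.05 0 0 0 0"

```text
time_s: 4.15
tcp_pos: [0.5033, 0.1914, 0.0722]
tcp_rot: [0.0, 0.0, 1.0, 0.0]
wrist_force: [0.0, 0.2, -0.0]
width: 0.0002
```

play_rows --pt "0 0 0.05 0 0 0 0" --pt "0 0 0.03 0 0 0 0"

```text
time_s: 4.4
tcp_pos: [0.5033, 0.1915, 0.0703]
tcp_rot: [0.0, 0.0, 1.0, 0.0]
wrist_force: [-5.0, -0.6, 18.1]
width: 0.0004
```

play_rows --pt "0 0 0.03 0 0 0 0" --pt "0 0 0 0 0 0 0"

```text
time_s: 4.65
tcp_pos: [0.5033, 0.1915, 0.0702]
tcp_rot: [0.0, 0.0, 1.0, 0.0]
wrist_force: [-6.6, -1.0, 19.6]
width: 0.0005
```

Touching with 19 N at z = 0.070, as it must be. I'll ease off slightly and slide right.

play_rows --pt "0 -0.2 -0.01 0 0 0 0" --pt "0 -0.3 0 0 0 0 0" --pt "0 -0.3 0 0 0 0 0" --pt "0 -0.3 0 0 0 0 0"

```text
time_s: 5.15
tcp_pos: [0.5045, 0.1592, 0.0703]
tcp_rot: [0.002, 0.0, 1.0, 0.001]
wrist_force: [0.7, 6.9, 10.7]
width: 0.0007
```

play_rows --pt "0 -0.3 0 0 0 0 0" --pt "0 -0.3 0 0 0 0 0" --pt "0 -0.3 0 0 0 0 0" --pt "0 -0.2 0 0 0 0 0"

```text
time_s: 5.65
tcp_pos: [0.5045, 0.126, 0.0703]
tcp_rot: [0.002, 0.0, 1.0, 0.001]
wrist_force: [0.6, 8.3, 12.0]
width: 0.0005
```

play_rows --pt "0 -0.1 0 0 0 0 0" --pt "0 -0.1 0 0 0 0 0" --pt "0 -0.1 0 0 0 0 0"

```text
time_s: 6.02
tcp_pos: [0.5045, 0.1173, 0.0703]
tcp_rot: [0.002, 0.0, 1.0, 0.001]
wrist_force: [0.5, 7.7, 12.0]
width: 0.0006
```

play_rows --pt "0 -0.3 0 0 0 0 0" --pt "0 -0.3 0 0 0 0 0" --pt "0 -0.3 0 0 0 0 0" --pt "0 -0.3 0 0 0 0 0" --pt "0 -0.3 0 0 0 0 0"

```text
time_s: 6.65
tcp_pos: [0.5045, 0.0721, 0.0702]
tcp_rot: [0.002, 0.0, 1.0, 0.001]
wrist_force: [1.0, 8.7, 12.8]
width: 0.0003
```

play_rows --pt "0 -0.3 0 0 0 0 0" --pt "0 -0.3 0 0 0 0 0" --pt "0 -0.3 0 0 0 0 0" --pt "0 -0.3 0 0 0 0 0" --pt "0 -0.2 0 0 0 0 0"

```text
time_s: 7.28
tcp_pos: [0.5044, 0.0299, 0.0702]
tcp_rot: [0.002, 0.0, 1.0, 0.001]
wrist_force: [1.6, 10.2, 13.9]
width: 0.0003
```

play_rows --pt "0 -0.2 0 0 0 0 0" --pt "0 -0.2 0 0 0 0 0" --pt "0 -0.2 0 0 0 0 0" --pt "0 -0.2 0 0 0 0 0"

```text
time_s: 7.78
tcp_pos: [0.5033, 0.0053, 0.0693]
tcp_rot: [0.0, -0.0, 1.0, 0.0]
wrist_force: [0.3, -0.1, -0.2]
width: 0.0002
```

Contact is lost at y = 0.005, z = 0.0693, so the tip is at the notch, which agrees with the picture. I'll move to its middle and go down.

play_rows --pt "0 -0.23 0 0 0 0 0" --pt "0 -0.23 0 0 0 0 0" --pt "0 0 0.1 0 0 0 0" --pt "0 0 0.1 0 0 0 0"

```text
time_s: 8.28
tcp_pos: [0.5031, -0.0084, 0.0628]
tcp_rot: [-0.0, 0.0, 1.0, 0.0]
wrist_force: [-0.0, 0.2, 0.4]
width: 0.0005
```

play_rows --pt "0 0 0.07 0 0 0 0" --pt "0 0 0.07 0 0 0 0"

```text
time_s: 8.52
tcp_pos: [0.5031, -0.0082, 0.0589]
tcp_rot: [-0.0, -0.0, 1.0, 0.0]
wrist_force: [-1.7, 0.2, 3.6]
width: 0.0004
```

```bash
python3 - <<'E'
from cell import manip
import cv2
for n in("side",):
    im=manip.grab_frame(n)[:,:,::-1];
    im=cv2.resize(im[140:400,200:480],None,fx=2.2,fy=2.2)
    cv2.imwrite(f"pics/{n}2.png",im)
E
```

```text
(no output)
```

View pics/side2.png

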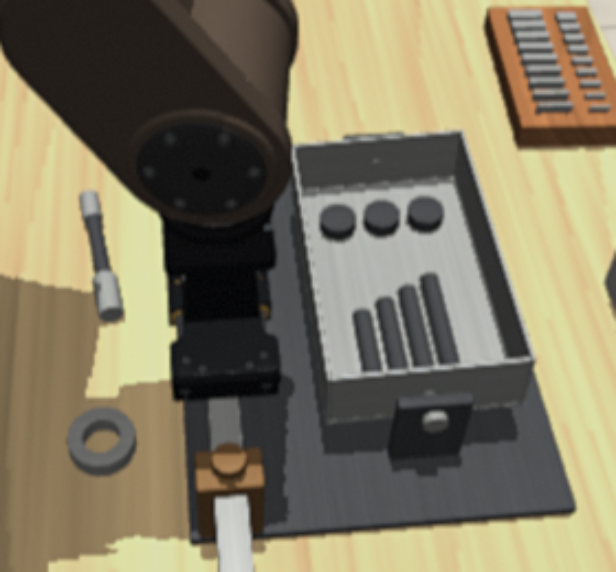

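The hand is over the bar and clear of the bin, and at z = 0.059 it meets the key's drag of about 4 N. Now I press it down to z of about 0.050.

play_rows --pt "0 0 0.07 0 0 0 0" --pt "0 0 0.07 0 0 0 0" --pt "0 0 0.07 0 0 0 0" --pt "0 0 0.05 0 0 0 0"

```text
time_s: 9.07
tcp_pos: [0.5032, -0.0082, 0.051]
tcp_rot: [0.0, 0.0, 1.0, 0.0]
wrist_force: [-1.3, 3.1, 3.7]
width: 0.0006
```

play_rows --pt "0 0 0.04 0 0 0 0" --pt "0 0 0 0 0 0 0"

```text
time_s: 9.32
tcp_pos: [0.5032, -0.0083, 0.0502]
tcp_rot: [0.0, 0.0, 1.0, 0.0]
wrist_force: [-2.1, 3.3, 9.0]
width: 0.0004
```

play_rows --pt "0 0 0.03 0 0 0 0" --pt "0 0 0 0 0 0 0" --pt "0 0 0 0 0 0 0"

```text
time_s: 9.7
tcp_pos: [0.5032, -0.0082, 0.0501]
tcp_rot: [0.0, 0.0, 1.0, 0.0]
wrist_force: [-5.9, 4.0, 22.0]
width: 0.0009
```

```bash
python3 - <<'E'
from cell import manip
import cv2
for n in("side",):
    im=manip.grab_frame(n)[:,:,::-1];
    im=cv2.resize(im[140:400,200:480],None,fx=2.2,fy=2.2)
    cv2.imwrite(f"pics/{n}3.png",im)
E
```

```text
(no output)
```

View pics/side3.png

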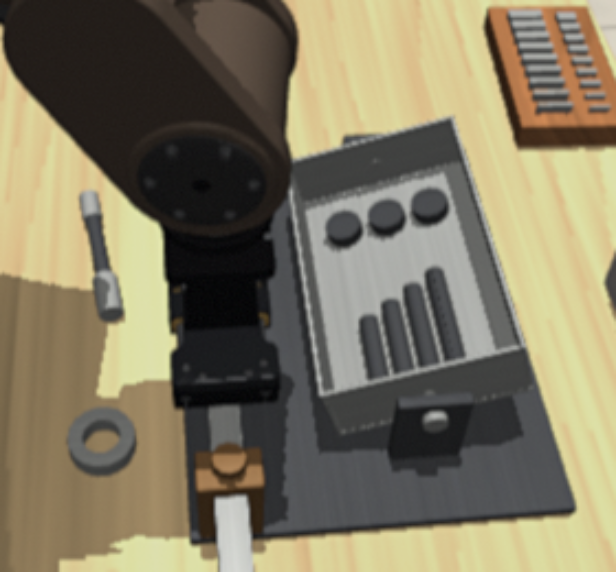

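The key is at its stop, with the force jumping to 22 N at z = 0.050, and the bin is visibly rocked. I'll lift straight off.

play_rows --pt "0 0 -0.2 0 0 0 0" --pt "0 0 -0.4 0 0 0 0" --pt "0 0 -0.7 0 0 0 0" --pt "0 0 -1 0 0 0 0" --pt "0 0 -1 0 0 0 0"

```text
time_s: 10.38
tcp_pos: [0.5032, -0.0085, 0.1493]
tcp_rot: [0.0, 0.0, 1.0, -0.0]
wrist_force: [0.1, 0.4, 0.5]
width: 0.0006
```

play_rows --pt "0 0 -1 0 0 0 0" --pt "1 0 -1 0 0 0 0" --pt "1 0 0 0 0 0 0" --pt "1 0 0 0 0 0 0" --pt "0 0 0 0 0 0 0"

```text
time_s: 11.0
tcp_pos: [0.4119, -0.0083, 0.2087]
tcp_rot: [0.0, 0.0, 1.0, -0.0]
wrist_force: [-0.5, -0.5, 0.4]
width: 0.0003
```

```bash
python3 - <<'E'
from cell import manip
import cv2
for n in("side","scene"):
    im=manip.grab_frame(n)[:,:,::-1];
    im=cv2.resize(im[140:400,200:480] if n=="side" else im[150:370,120:400],None,fx=2.2,fy=2.2)
    cv2.imwrite(f"pics/{n}4.png",im)
s=manip.state();print(s['time_s'],s['wrist_force'],abs(s['joint_vel']).max())
E
```

```text
11.1 [0.51014647 0.73075634 0.07140815] 0.01667615345479553
```

View pics/side4.png

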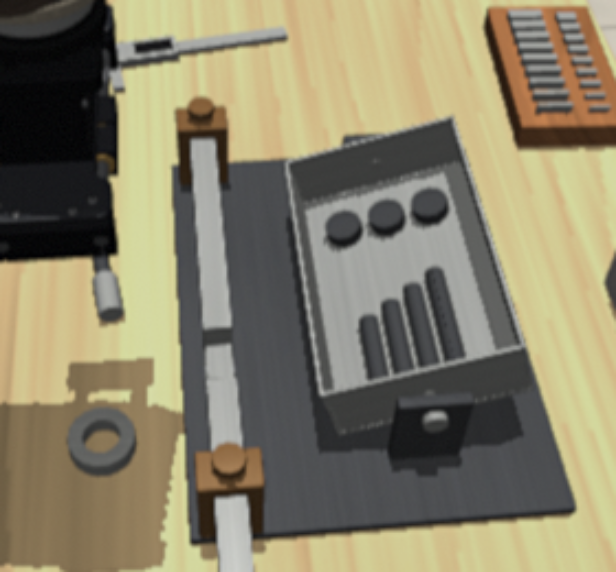

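View pics/scene4.png

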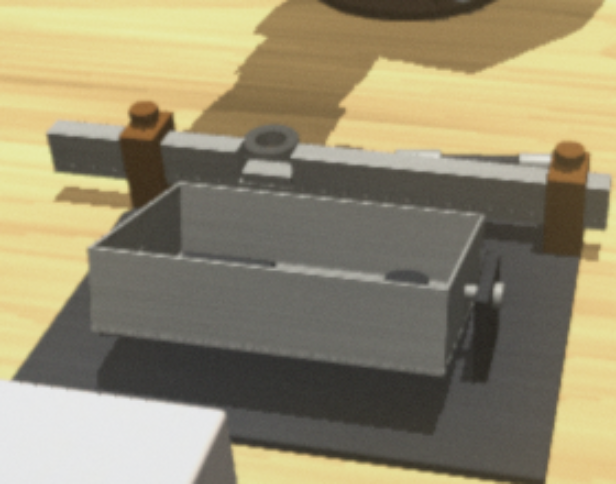

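The bin stays rocked forward, the key lies low in the notch (scene crop 268,172), the gauges haven't moved, and the hand is clear.

```bash
python3 -c "
from cell import manip
print(manip.close_job())"
```

```text
the job is handed in; nothing more can be done
None
```

The job is done and handed in at 11.1 s of the 58 s allowed; the hand-in reports no verdict.

- **Feeling along the bar:** With the fingers shut, I touched the bar's top edge about 32 mm inside the left stop. I slid right in light contact (10–20 N) until contact was lost at world y of about 0.005. That agreed with the notch measured in the side camera picture (46 mm wide, middle at y of about -0.0085, which is station y of about -0.072).
- **Pressing the key:** I met the key at about z = 0.059 and pressed it down to z = 0.050. The force jumped to 22 N there, so it was at the bottom of its travel, and I lifted straight off.
- **Last checks:** After I lifted off, the pictures show the bin still rocked forward, the key still low in the notch, and the plug and ring gauges where they were. Part of the caliper was hidden by the hand, but the visible part was in place. The wrist force is near zero with the hand clear at z = 0.21.
- **Not measured:** I could not read the key and bin values directly, so those rest on the fingertip height and the pictures. No check disagreed.

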